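Set the treat bin's portion dial to three

ROBOT

A 6-joint arm with a two-finger parallel gripper is mounted at the origin on the work surface. World frame = base frame: x ahead of the robot, y to its left, z up, the work surface at z = 0. Lengths are in mm, angles in rad, forces in N, time in s.
With the tool pointing down it reaches from about 400 to 825 mm from the base axis. Payload 7 kg.
Tool frame: the origin (TCP) lies between the finger pads; the fingertips stand 11 mm ahead of it and the grasp point (between the pads) lies 8 mm behind it; y points along the fingers, x is the direction in which the jaws open and shut, and the axes are right-handed (so a half turn about y gives the same grasp; the last joint's range is limited). The gripper opens to 88 mm and grips with 3 to 60 N. Pads are 19 mm wide; open, the fingers measure 130 mm over their backs; the gripper's body (78 mm by 193 mm) begins 47 mm behind the grasp point.
Start: joints at [-0.862, 0.359, 0.012, 0, -1.224, -0.288], TCP at [275.703, -616.103, 237.561] pointing down, gripper open.
Joint ranges: [-3.07, 3.07], [-1.43, 2.12], [-1.02, 1.25], [-3.03, 1.67], [-3.05, -0], [-3.03, 3.03]. Speed limits (rad/s): [2.39, 2.39, 3.01, 3.14, 3.14, 3.14].

INTERFACE

Orientations are given as a rotation vector (axis times angle).
In Python, from cell import telemetry, cams, finish_job gives the robot as it stands.
- The arm moves only by the tool carry_out, never from a script. Its argument "rows" is a list that holds one entry, the list of rows, each a list of 7 numbers: the turn, a rotation vector about the tool's x, y, z as a fraction of full scale, then the shift along the tool's x, y, z as a fraction of full scale, then the opening, from 0 (shut) to 1 (fully open). A call has exactly 8 rows; each row shifts and turns the pose as measured when the row begins, along the tool's axes as they then stand; what a row does not reach is not made up. Full scale, the value 1, is 800 mm for a shift and 90 degrees for a turn. A row lasts 1/10 s, in which the tool goes at most 50 mm and 8.59 degrees, less where a joint would pass 70% of its speed; a pose out of reach is approached as far as the arm can. A call with a number of a shift or a turn outside -1 to 1 is refused whole. A call with a gripper value outside its range is refused whole. The fingers move at their own pace and stop on an object; "force" is the grip in N (left out, the last holds). Time passes only in rows, so rows that do not move let the fingers close, or fill a call up. It gives the time, the measured TCP pose, the force and the opening at its end, in the units of the state.
- telemetry.read_state(): the state, without advancing time (a new reading comes with each control period).
- cams.grab_frame(name): name is "scene" or "top" or "wrist"; returns a dict with "color" (400x640x3 uint8, red, green, blue), "depth" (400x640 float32, mm along the optical axis (not along the pixel's ray), 0 where there is no reading), "K" (3x3 intrinsics, pixels), "world_from_camera" (4x4, takes a point from camera to world coordinates). Camera axes: x right, y down, z forward; pixel columns grow to the right and rows downward; lengths in mm; the calibration is good to about 2 mm. The wrist camera is an equidistant fisheye: a pixel r from the principal point sees the ray r / f radians off the axis. A picture is of the moment at which its call begins.
- finish_job(): hands the job in, once; it reports no verdict.
The state is a dict: "time_s": time; "joints": joint angles; "dq": joint speeds; "joint_efforts": joint torques, N m; "tcp_pos": TCP position; "tool_rot": TCP orientation; "contact_force": force on the tool from outside, world axes, zero at the start; "torque": the same for the moment, N m; "width": opening from 0.0 (shut) to 1.0 (fully open).
Only numpy, scipy, OpenCV 4.12 (cv2) and the standard library are available. Lean on these libraries where they do the work, as an engineer would, in place of code of your own. Each camera call takes 0.05 s, during which the arm holds its last target. There are 200 camera calls.

TASK

Turn the clicking portion dial on top of the tan treat bin until its white pointer line rests at the three-dot mark (portion three), then let go of it. Leave the dial of the grey mister timer as it is, and do not shove the steel bowl away from the bin.

Things in the scene. Friction and masses are not known exactly. Their poses are not given: they have to be found in the camera images.
- portion_dial (a joint): Black dial on top of the tan treat bin. Angle in rad, growing clockwise seen from above, end stops at 0 and 2.18. Six clicks 0.436 rad (25 degrees) apart: dash mark 0, one dot 0.436, two dots 0.873, three 1.309, four 1.745, five 2.182; black dots in radial rows on a white plate. Starts at dash, one or two. A sprung detent (up to 0.15 N m) pulls it into the nearest click when let go.
- portion_dial_grip (a point): Point on that dial's axis, inside its bar grip, at gripping height; turns with it. x: along the bar to the end with the white pointer line; z up. Bar 54 mm long, 14 wide, from 23 mm below this point to 9 above. Below the bar a disc, diameter 56, top 23 mm below this point. Bin top (186 x 186 mm, white plate diameter 160) 33 mm below; the bin is 130 high, fixed, with a flap in front.
- mister_dial_pointer (a point): End of the pointer line on the black bar knob of the other device, the grey mister timer (fixed box 130 x 120 mm, 75 high, round white plate with blue ticks, two brass spigots). It lies 22 mm from that knob's axis, 119 mm above the table. This knob is to stay as it is.
- bowl: Empty stainless steel pet bowl, 140 mm across, 45 mm high, loose on the table in front of the treat bin's flap. Origin: centre of its underside, z up.

How it is judged:
By the outcome, as a careful person would: the job done as asked, in the order asked, and still so for the second after the job is handed in, with the robot touching nothing.
It also fails if it takes over 40 s, if anything falls off the work surface, if the arm or the gripper's body presses on something with over 40 N, if the wrist force passes 120 N, or if a joint passes its speed limit or range.

## Working session

There is one attempt and no reset: what is moved stays moved. The work goes in short steps, Python scripts to look and compute and a tool call to move; the robot and the scene stay as the last step left them, time stands still between calls to the robot, and variables do not carry over. Pictures are saved under pics/ and viewed, about 8 in all and at most 12, crops included, and the job is handed in when it is done.

Besides the shell and the picture viewer there is one more tool, called after "Request:" in YAML: its name, and indented under it one key for each argument. carry_out: Moves the arm, as the interface text tells. Its arguments: {"type":"object","properties":{"rows":{"type":"array"},"force":{"type":"number"}},"required":["rows"]}

```bash
mkdir -p pics; ls; cat > h.py <<'E'
from cell import telemetry, cams, finish_job
import cv2, numpy as np
from scipy.spatial.transform import Rotation as R
def save(n,f,box=None,s=1):
    im=f["color"][...,::-1]
    if box: im=im[box[1]:box[3],box[0]:box[2]]
    cv2.imwrite(f"pics/{n}.png",cv2.resize(im,None,fx=s,fy=s,interpolation=cv2.INTER_CUBIC))
def ray(f,u,v,fish=False):
    K=f["K"];T=f["world_from_camera"];x=(u-K[0,2])/K[0,0];y=(v-K[1,2])/K[1,1]
    if fish:
        r=np.hypot(x,y)+1e-12;d=np.array([np.sin(r)*x/r,np.sin(r)*y/r,np.cos(r)])
    else: d=np.array([x,y,1.])
    return T[:3,3],T[:3,:3]@d
def atz(f,u,v,z,fish=False):
    o,d=ray(f,u,v,fish);return o+d*(z-o[2])/d[2]
E
python3 - <<'E'
from h import *
np.set_printoptions(precision=3,suppress=True)
f=cams.grab_frame("top");save("top",f);np.savez("top.npz",**f);print(f["K"],f["world_from_camera"])
s=telemetry.read_state();print(s)
E
```

```text
pics
[[384.083   0.    317.969]
 [  0.    384.083 193.256]
 [  0.      0.      1.   ]] [[ -0.028  -0.983   0.181 339.535]
 [ -1.      0.028  -0.002 -60.198]
 [ -0.003  -0.181  -0.983 923.015]
 [  0.      0.      0.      1.   ]]
{'time_s': 0.05, 'joints': array([-0.862,  0.359,  0.011, -0.   , -1.224, -0.288]), 'dq': array([-0.   , -0.002,  0.001,  0.001, -0.002, -0.001]), 'joint_efforts': array([ -0.002, -58.467,  29.406,   7.026,   0.01 ,  -0.   ]), 'tcp_pos': array([ 275.492, -615.684,  236.642]), 'tool_rot': array([-0.978, -1.512,  1.511]), 'contact_force': array([ 0.566,  0.37 , -0.023]), 'torque': array([-0.003,  0.04 , -0.006]), 'width': 1.0036624750029692}
```

View pics/top.png

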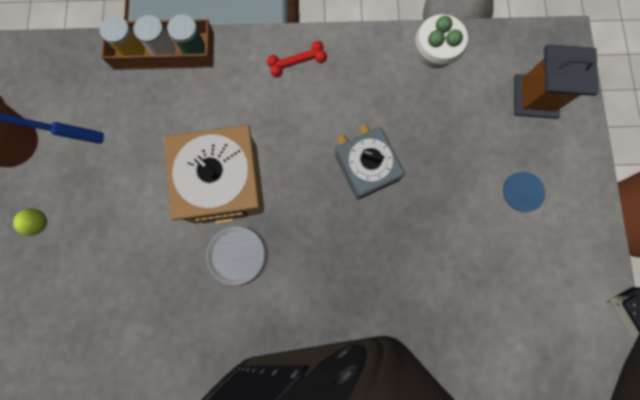

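The top view shows the tan bin's dial at about (209,170), the mister at (370,160) and the bowl at (237,255), in front of the bin. Next I'll enlarge the dial.

```bash
python3 - <<'E'
from h import *
np.set_printoptions(precision=3,suppress=True)
f=dict(np.load("top.npz"));save("topc",f,(160,120,265,225),7)
print(atz(f,209,169,163-0), f["depth"][165:175:3,190:230:5])
s=telemetry.read_state();print(R.from_rotvec(s["tool_rot"]).as_matrix())
# plate centre by ellipse
g=f["color"].min(2)[120:225,160:265]
m=(g>150).astype(np.uint8);c=max(cv2.findContours(m,0,1)[0],key=cv2.contourArea)
e=cv2.fitEllipse(cv2.convexHull(c));print(e,atz(f,e[0][0]+160,e[0][1]+120,130))
for u,v in [(167,136),(249,126),(258,209),(171,218)]:print(atz(f,u,v,130))
E
```

```text
[535.813 158.878 163.   ] [[817.073 818.897 771.994 772.926 807.102 807.111 807.856 815.553]
 [815.353 815.421 807.871 775.124 774.055 808.082 806.982 815.852]
 [812.623 812.81  803.779 772.796 772.622 802.807 802.018 813.809]
 [814.308 814.627 804.7   807.056 770.36  777.334 804.425 811.633]]
[[-0.408 -0.001 -0.913]
 [ 0.913  0.001 -0.408]
 [ 0.002 -1.     0.   ]]
((49.67619705200195, 50.822574615478516), (71.19513702392578, 75.37333679199219), 57.63428497314453) [540.308 166.858 130.   ]
[620.358 260.96  130.   ]
[637.992  83.813 130.   ]
[455.568  64.145 130.   ]
[441.75  244.871 130.   ]
```

View pics/topc.png

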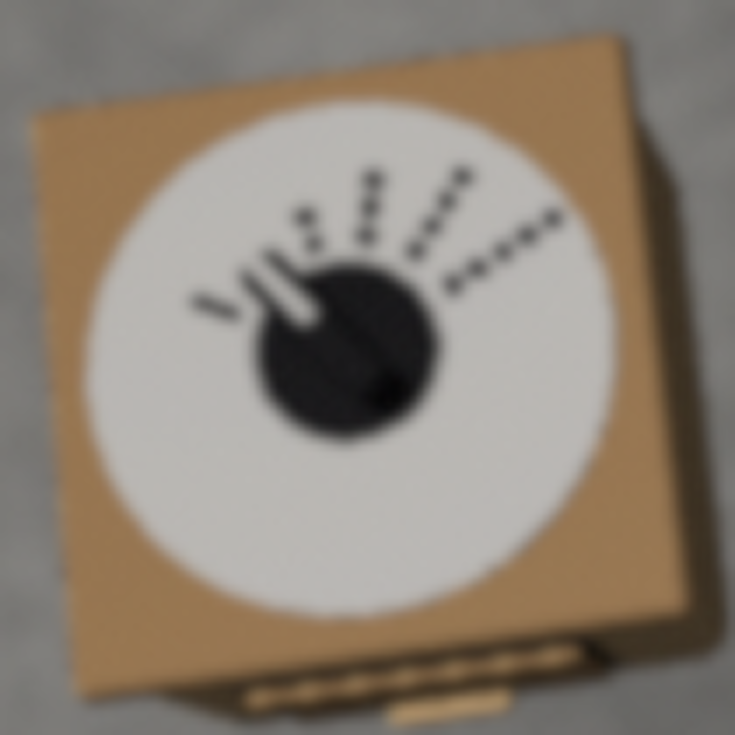

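The pointer is at one dot, so the dial needs +0.873 rad, 50° clockwise. The tool's y axis points down. I'll travel above the dial first.

Request:
carry_out:
  rows:
    - [[0,0,0,0.0458,0,-0.0425,1],[0,0,0,0.0458,0,-0.0425,1],[0,0,0,0.0458,0,-0.0425,1],[0,0,0,0.0458,0,-0.0425,1],[0,0,0,0.0458,0,-0.0425,1],[0,0,0,0.0458,0,-0.0425,1],[0,0,0,0.0458,0,-0.0425,1],[0,0,0,0.0458,0,-0.0425,1]]

```text
time_s: 0.85
tcp_pos: [401.1, -237.1, 230.7]
tool_rot: [-0.974, -1.503, 1.5]
contact_force: [1.0, 0.1, 0.7]
width: 1.002
```

Request:
carry_out:
  rows:
    - [[0,0,0,0.0458,0,-0.0425,1],[0,0,0,0.0458,0,-0.0425,1],[0,0,0,0.0458,0,-0.0425,1],[0,0,0,0.0458,0,-0.0425,1],[0,0,0,0.0458,0,-0.0425,1],[0,0,0,0.0458,0,-0.0425,1],[0,0,0,0.0458,0,-0.0425,1],[0,0,0,0,0,0,1]]

```text
time_s: 1.65
tcp_pos: [513.4, 99.4, 231.3]
tool_rot: [-0.969, -1.507, 1.503]
contact_force: [-0.9, -1.3, -0.5]
width: 1.001
```

```bash
cat > st.py <<'E'
from h import *
np.set_printoptions(precision=3,suppress=True)
s=telemetry.read_state();M=R.from_rotvec(s["tool_rot"]).as_matrix()
print(s["time_s"],s["tcp_pos"],s["joints"],s["contact_force"],s["torque"],s["width"]);print(M,"jaw yaw",np.degrees(np.arctan2(M[1,0],M[0,0])))
def to(p): print("shift frac",M.T@(np.array(p)-s["tcp_pos"])/800)
E
python3 - <<'E'
from st import *
to((540,165,237))
f=cams.grab_frame("wrist");save("w1",f);np.savez("w1.npz",**f)
E
```

```text
1.65 [513.353  99.449 231.324] [ 0.557  0.117 -0.318 -0.014 -1.139 -1.707] [-0.941 -1.26  -0.457] [-0.151  0.109  0.009] 1.0011498759543436
[[-0.404 -0.01  -0.915]
 [ 0.915  0.009 -0.404]
 [ 0.012 -1.     0.005]] jaw yaw 113.81230154868813
shift frac [ 0.062 -0.007 -0.064]
```

View pics/w1.png

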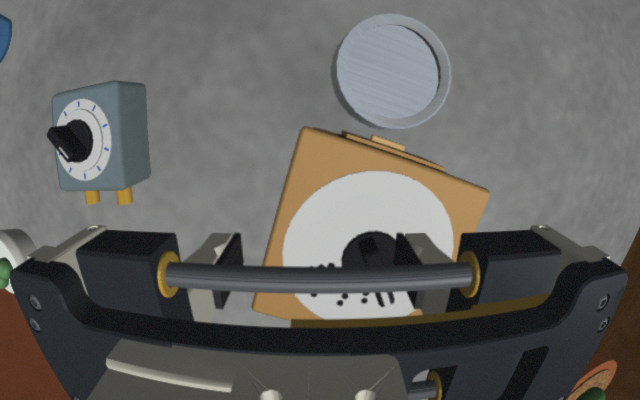

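The wrist view shows the black dial at about (370,255), partly hidden by the gripper. I'll centre above it, align the jaws, and look again.

Request:
carry_out:
  rows:
    - [[0,0,0,0.031,0,-0.031,1],[0,0,0,0.031,0,-0.031,1],[0,-0.075,0,0,0,0,1],[0,-0.075,0,0,0,0,1],[0,-0.075,0,0,0,0,1],[0,0,0,0,0,0,1],[0,0,0,0,0,0,1],[0,0,0,0,0,0,1]]

```text
time_s: 2.5
tcp_pos: [535.2, 160.2, 228.3]
tool_rot: [-0.72, -1.743, 1.747]
contact_force: [-0.0, 0.4, -0.7]
width: 0.999
```

```bash
python3 - <<'E'
from st import *
to((540,165,231))
f=cams.grab_frame("wrist");np.savez("w2.npz",**f);save("w2",f,(160,140,480,330),2.5)
t=dict(np.load("top.npz"));print(atz(t,209.7,170,140))
g=cams.grab_frame("scene");save("s1",g);np.savez("s1.npz",**g)
E
```

```text
2.5 [535.243 160.154 228.33 ] [ 0.631  0.184 -0.243 -0.016 -1.155 -1.424] [-0.021  0.378 -0.733] [ 0.084 -0.003  0.01 ] 0.999430975976722
[[-0.697 -0.018 -0.717]
 [ 0.717  0.005 -0.697]
 [ 0.016 -1.     0.009]] jaw yaw 134.18098020527367
shift frac [ 0.    -0.003 -0.008]
[539.551 163.987 140.   ]
```

View pics/w2.png

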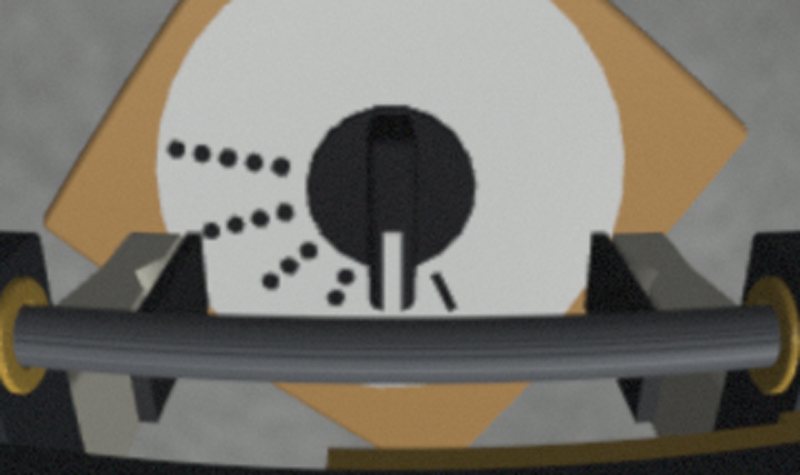

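View pics/s1.png

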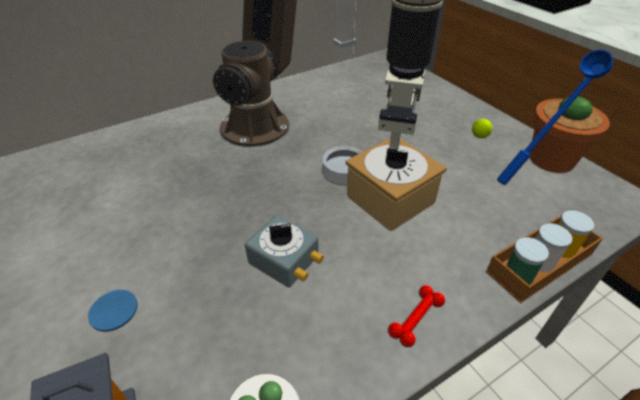

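The bar is aligned with the jaws. Its far top end is at crop (392,140), and its pointer end is at (392,308).

```bash
python3 - <<'E'
from st import *
f=dict(np.load("w2.npz"))
P=lambda u,v,z:atz(f,160+u/2.5,140+v/2.5,z,True)
a,b=P(392,140,172),P(392,308,172);print(a,b,np.linalg.norm(a-b),(a+b)/2,np.degrees(np.arctan2(*(b-a)[1::-1])))
print("disc",(P(307,185,140)+P(475,185,140))/2,np.linalg.norm(P(307,185,140)-P(475,185,140)),P(391,105,140))
print("plate",(P(158,165,130)+P(624,165,130))/2,np.linalg.norm(P(158,165,130)-P(624,165,130)))
print("cam",f["world_from_camera"][:3,3])
E
```

```text
2.6 [535.347 160.357 228.428] [ 0.631  0.184 -0.243 -0.016 -1.155 -1.423] [ 1.388 -0.105 -0.167] [ 0.007 -0.008 -0.006] 1.0000530775373988
[[-0.698 -0.017 -0.716]
 [ 0.716  0.005 -0.698]
 [ 0.016 -1.     0.009]] jaw yaw 134.23951180841445
[522.482 147.497 172.   ] [559.505 183.386 172.   ] 51.5633169235082 [540.994 165.441 172.   ] 44.10822565279195
disc [539.51  164.153 140.   ] 54.35773951986296 [520.548 145.726 140.   ]
plate [536.738 161.968 130.   ] 160.17848607610975
cam [484.118 106.819 376.554]
```

Request:
carry_out:
  rows:
    - [[-0.0055,0,0.0099,0,0,-0.0087,1],[0,0,0,0,0.02,0,1],[0,0,0,0,0.02,0,1],[0,0,0,0,0.02,0,1],[0,0,0,0,0.015,0,1],[0,0,0,0,0,0,1],[0,0,0,0,0,0,1],[0,0,0,0,0,0,1]]

```text
time_s: 3.4
tcp_pos: [543.3, 167.3, 168.3]
tool_rot: [-0.75, -1.754, 1.747]
contact_force: [-0.4, -0.7, -0.1]
width: 1.001
```

```bash
python3 -c "
from st import *
to((540.5,165,156.5))"
```

```text
3.4 [543.304 167.324 168.34 ] [ 0.646  0.236 -0.332  0.006 -0.996 -1.452] [-0.382 -0.651 -0.057] [0.017 0.039 0.015] 1.0012184068892718
[[-0.695  0.008 -0.719]
 [ 0.719  0.    -0.695]
 [-0.006 -1.    -0.006]] jaw yaw 133.99860421473
shift frac [0.    0.015 0.005]
```

Request:
carry_out:
  rows:
    - [[0,0,0,0,0.012,0.004,1],[0,0,0,0,0.003,0,1],[0,0,0,0,0,0,0.3],[0,0,0,0,0,0,0.3],[0,0,0,0,0,0,0.3],[0,0,0,0,0,0,0.3],[0,0,0,0,0,0,0],[0,0,0,0,0,0,0]]
  force: 20

```text
time_s: 4.2
tcp_pos: [542.0, 165.4, 157.4]
tool_rot: [-0.753, -1.758, 1.745]
contact_force: [0.7, 0.4, 0.1]
width: 0.513
```

Request:
carry_out:
  rows:
    - [[0,0,0,0,0,0,0],[0,0,0,0,0,0,0],[0,0,0,0,0,0,0],[0,0,0,0,0,0,0],[0,0,0,0,0,0,0],[0,0,0,0,0,0,0],[0,0,0,0,0,0,0],[0,0,0,0,0,0,0]]

```text
time_s: 5.0
tcp_pos: [541.7, 165.9, 157.6]
tool_rot: [-0.752, -1.758, 1.745]
contact_force: [-0.6, 0.4, 0.6]
width: 0.159
```

```bash
python3 -c "
from st import *
to((540.5,165,156.5))"
```

```text
5.0 [541.709 165.867 157.553] [ 0.646  0.241 -0.352  0.006 -0.966 -1.452] [-0.634  0.404  0.556] [0.302 0.334 0.085] 0.1592722313481831
[[-0.695  0.011 -0.719]
 [ 0.719  0.003 -0.695]
 [-0.006 -1.    -0.01 ]] jaw yaw 134.00426050166953
shift frac [0.    0.001 0.002]
```

Gripped: width 0.159 is 14 mm, which matches the bar. Turning clockwise.

Request:
carry_out:
  rows:
    - [[0,0.06,0,0,0,0,0],[0,0.06,0,0,0,0,0],[0,0.06,0,0,0,0,0],[0,0.06,0,0,0,0,0],[0,0.06,0,0,0,0,0],[0,0.06,0,0,0,0,0],[0,0.06,0,0,0,0,0],[0,0,0,0,0,0,0]]

```text
time_s: 5.8
tcp_pos: [542.2, 165.1, 157.6]
tool_rot: [-1.177, -1.28, 1.264]
contact_force: [-2.2, 1.1, 0.4]
width: 0.159
```

```bash
python3 -c "
from st import *
to((540.5,165,156.5))"
```

```text
5.8 [542.201 165.134 157.555] [ 0.645  0.242 -0.353  0.007 -0.966 -2.137] [-2.228  1.061  0.435] [ 0.212  0.28  -0.005] 0.15889959159619108
[[-0.083  0.012 -0.996]
 [ 0.997  0.001 -0.083]
 [ 0.    -1.    -0.012]] jaw yaw 94.77277154868588
shift frac [0.    0.001 0.002]
```

Turned 39.2° so far, with 10.8° left.

Request:
carry_out:
  rows:
    - [[0,0.06,0,0,0,0,0],[0,0.055,0,0,0,0,0],[0,0.008,0,0,0,0,0],[0,0,0,0,0,0,0],[0,0,0,0,0,0,0],[0,0,0,0,0,0,0],[0,0,0,0,0,0,0],[0,0,0,0,0,0,0]]

```text
time_s: 6.6
tcp_pos: [542.2, 164.9, 157.5]
tool_rot: [-1.261, -1.146, 1.13]
contact_force: [-0.3, 1.3, 0.4]
width: 0.158
```

```bash
python3 - <<'E'
from st import *
f=cams.grab_frame("wrist");np.savez("w3.npz",**f);save("w3",f,(160,140,480,330),2.5)
E
```

```text
6.6 [542.18  164.863 157.52 ] [ 0.645  0.242 -0.353  0.008 -0.967 -2.318] [-0.317  1.333  0.416] [-0.062  0.168 -0.071] 0.15819456905453402
[[ 0.098  0.012 -0.995]
 [ 0.995  0.001  0.098]
 [ 0.002 -1.    -0.011]] jaw yaw 84.38782335975978
```

View pics/w3.png

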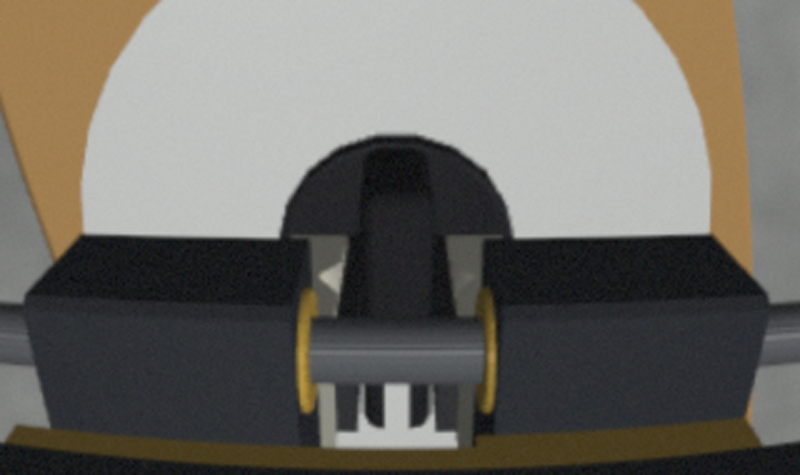

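The bar is held along the jaws at (395,330), with its pointer line at (395,400). Jaw yaw is 84.4°, 49.6° from the start. Now I'll release and lift straight up, then look again.

Request:
carry_out:
  rows:
    - [[0,0,0,0,0,0,0.5],[0,0,0,0,0,0,0.5],[0,0,0,0,0,0,0.6],[0,0,0,0,0,0,0.8],[0,0,0,0,0,0,1],[0,0,0,0,0,0,1],[0,0,0,0,0,0,1],[0,0,0,0,0,0,1]]

```text
time_s: 7.45
tcp_pos: [542.4, 164.8, 157.4]
tool_rot: [-1.261, -1.146, 1.131]
contact_force: [0.3, -0.1, -0.4]
width: 0.826
```

Request:
carry_out:
  rows:
    - [[0,0,0,0,-0.015,0,1],[0,0,0,0,-0.03,0,1],[0,0,0,0,-0.04,0,1],[0,0,0,0,-0.04,0,1],[0,0,0,0,-0.03,0.03,1],[0,0,0,0,0,0.03,1],[0,0,0,0,0,0,1],[0,0,0,0,0,0,1]]

```text
time_s: 8.25
tcp_pos: [492.4, 169.0, 292.4]
tool_rot: [-1.263, -1.149, 1.128]
contact_force: [0.5, -0.4, -0.7]
width: 1.003
```

```bash
python3 - <<'E'
from st import *
f=cams.grab_frame("wrist");save("w4",f,(100,60,540,390),1.8);np.savez("w4.npz",**f)
E
```

```text
8.25 [492.419 169.024 292.388] [ 0.714  0.06  -0.25   0.009 -1.248 -2.385] [ 0.516 -0.379 -0.729] [-0.073 -0.023 -0.024] 1.0029634540439218
[[ 0.097  0.015 -0.995]
 [ 0.995  0.002  0.097]
 [ 0.004 -1.    -0.015]] jaw yaw 84.41971095882295
```

View pics/w4.png

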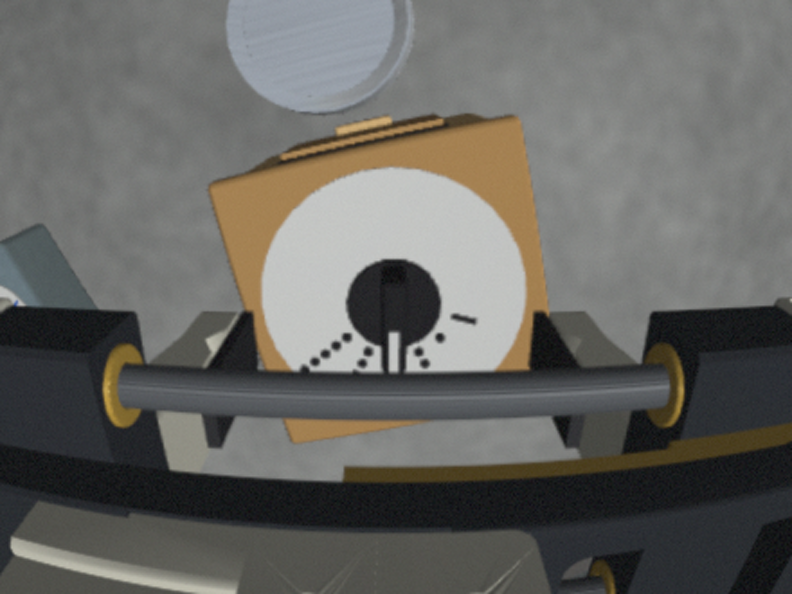

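The pointer line at (393,352) lies between the two-dot row at (422,357) and the four-dot row at (365,357), covering the three-dot row. The dash is at (463,319), one dot at (440,338), and the bowl is still in front of the flap. The gripper is clear, so I'm handing in.

```bash
python3 -c "
from h import *
print(finish_job())"
```

```text
the job is handed in; nothing more can be done
None
```

I turned the portion dial from one dot to three dots, let go, and lifted the gripper clear before handing the job in at about 8.3 s. I gripped the bar and turned it about 50° clockwise (49.6° measured at the jaws).

- **Dial:** the last wrist picture, taken after release, shows the pointer line between the two-dot and four-dot rows. It covers the three-dot row, so I judged it by the marks on either side.
- **Forces:** the contact force read no more than about 3 N whenever I checked.
- **Bowl:** it is still in front of the flap in that picture. I judged this by eye and did not measure it.
- **Mister:** the arm passed above it without working near its knob. I took no close look at that knob afterwards.

No check failed. The measured positions of the dial agreed to within about 5 mm.

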